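# Load and lock the sample carriage of a measuring instrument

### The job

Stand all the amber sample bottles upright in a row on the instrument's carriage, push the retaining bar up against them so that they are held against the back rail, and screw the bar's knurled knob down clockwise until it is fully home. Then pull up the plunger's wing grip and turn it clockwise into its rest notch, let go so that it stays up, push the carriage all the way in under the measuring head, and pull and turn the plunger back so that it snaps down and locks the carriage there. Leave the beaker, the wash bottle and the tweezers where they are.

Things in the scene. Friction and masses are not known exactly. Their poses are not given: they have to be found in the camera images.
- bottle_a: closed amber glass sample bottle with white ribbed cap, about 0.22 kg, 110 mm tall: body 50 mm in diameter up to 58 mm, neck 32 mm, cap 38 mm in diameter from 84 to 110 mm. Origin: centre of its underside, z up its axis. One to three such bottles stand loose on the bench left of the instrument (None: absent)
- bottle_b: sample bottle just like bottle_a (None: absent)
- bottle_c: sample bottle just like bottle_a (None: absent)
- instrument: the instrument, fixed, but set down differently each time. Black bed 195 by 545 mm, 22 mm high; origin on the bench, x away from the robot (at zero yaw), y left, z up. White measuring column at x = 80 to 130, y = -245 to -145 mm, 275 mm tall; its head overhangs the carriage (x = -15 to 115, y = -240 to -160 mm) from 188 mm up
- deck (a point): on the upper face of the sliding aluminium carriage, 45 mm above the bench; axes as the instrument's; at instrument y = +55 mm minus joint carriage. Deck from y = -150 to +225, x = -75 to +60 mm. Fixed back rail: face at x = +40 mm, 40 mm tall. Bottles stand in a row between rail and bar and between two low end stops (15 mm tall, inner faces at y = -143 and +56 mm)
- place0 (a point): suggested spot for the underside of any bottle: deck x = 12, y = -105 mm (right-hand spot; 3 mm short of touching the rail)
- place1 (a point): suggested spot for a bottle: deck x = 12, y = -43 mm (middle)
- place2 (a point): suggested spot for a bottle: deck x = 12, y = +19 mm (left-hand, 101 mm from the screw's axis)
- bar_push (a point): on the robot-side face of the retaining bar, a 10 mm thick aluminium bar standing on edge along the deck's y, top 34 mm above the deck; this point at deck y = +55 mm, 20 mm above the deck. The bar spans deck y = -140 to +105 mm, then a block 36 mm square and 40 mm tall carries the locking screw
- bar (a joint): retaining bar, m: near 0 pulled back to the robot's side (its bottle-side face 80 mm from the rail), grows as it slides in deck +x to the rail; 0.030 when the 50 mm bottles are pressed to the rail, stop at 0.032. Slides with about 2 N while the screw is loose; push its face or move it by the screw's knob
- clamp_screw (a joint): locking screw of the bar, rad, growing clockwise seen from above; starts loose at 0 to 1.5, hard stop at 13.8 where it is tight, fully home above 13.2 (about two turns). Goes down 4 mm a turn; friction 0.06 N m. Tight, it locks the bar
- screw_grip (a point): centre of the screw's round black knurled knob, on its upright axis: 44 mm in diameter, 30 mm tall, this point 15 mm above its underside and 76 mm above the deck when loose, 9 mm lower when home. Rides on the bar's left end, deck y = +120 mm. Around it nothing but a bottle at the left-hand spot (76 mm off) rises to its height
- plunger_lift (a joint): index plunger that locks the carriage, m, upward: 0 pin down in a hole of the carriage, 0.010 up in the rest notch (pin clear), 0.016 upper stop. A spring presses it down with 4.5 N at 0, 9 N at 0.016
- plunger_turn (a joint): turn of the plunger's wing grip, rad, clockwise seen from above: 0 in the deep slot (only there can the pin drop), about 1.05 (0.90 to 1.15) in the shallow rest notch. A hump lies between: pull up to 0.0135 or more (0.015 is good) to turn either way; let go over a notch it snaps down itself
- plunger_grip (a point): middle of the plunger's black wing grip, 56 mm long (x, along instrument x at turn 0), 13 mm thick, 26 mm tall, upright axis through its middle; 111 mm above the bench when down. Below it a steel housing 32 mm in diameter, top at 88 mm. Fixed on the robot-side edge of the bed at instrument x = -88, y = -40 mm; does not move with the carriage
- carriage (a joint): carriage, m: 0 in the loading position, grows as it slides right (instrument -y) in under the measuring head; 0.150 at its end stop, where its second hole lies under the pin. Slides with 3 N plus 15 N s/m; the lowered pin blocks it (play about 2 mm)
- push_grip (a point): in the black push grip standing at the left end of the carriage, a block 44 mm (x) by 14 mm (y), 60 mm tall from the deck, this point on its axis 45 mm above the deck, 90 mm from the axis of the screw; moves with the carriage
- beaker: empty glass beaker, 72 mm wide, 90 mm tall, beyond the work; leave alone
- wash_bottle: plastic wash bottle with red spout, 64 mm wide, 175 mm tall, beyond the work; leave alone
- tweezers: steel tweezers lying on the bench to the right, 135 mm long; leave alone
Things that resemble listed ones, but are neither listed nor needed, are in the scene too. What is shaped like the bottle_a but blue or green is not meant.

How it is judged:
By the outcome, as a careful person would: the job done as asked, in the order asked, and still so for the second after the job is handed in, with the robot touching nothing.
Of bottle_a, bottle_b, bottle_c only 1 to 3 are there at a start; the rules pass over those that are not, and their reading is None.
At some moment in a run one of bottle_a, bottle_b, bottle_c may be knocked a few centimetres aside while the robot is not near it.
It also fails if it takes over 210 s, if anything falls off the work surface, if the arm or the gripper's body presses on something with over 40 N, if the wrist force passes 120 N, or if a joint passes its speed limit or range.

### The arm

A 6-joint arm with a two-finger parallel gripper is mounted at the origin on the work surface. World frame = base frame: x ahead of the robot, y to its left, z up, the work surface at z = 0. Lengths are in m, angles in rad, forces in N, time in s.
With the tool pointing down it reaches from about 0.3 to 0.95 m from the base axis. Payload 3.1 kg.
Tool frame: the origin (TCP) lies midway between the tips of the shut fingers; the grasp point (between the pads) lies 19 mm behind it; z points along the fingers, y is the direction in which the jaws open and shut (so a half turn about z gives the same grasp; the last joint's range is limited). The gripper opens to 85 mm and grips with 20 to 120 N. Pads are 22 mm wide; open, the fingers measure 114 mm over their backs; the gripper's body (76 mm by 85 mm) begins 54 mm behind the grasp point. The pads swing forward as they close: fully open they stand 13 mm farther back than shut.
Start: joints at [1.064, 0.308, 1.634, -0, 1.2, -0.07], TCP at [0.264, 0.566, 0.231] pointing down, gripper open.
Joint ranges: [-3.06, 3.06], [-0.79, 1.96], [0.05, 2.63], [-1.19, 4.34], [0.05, 2.64], [-2.94, 2.94]. Speed limits (rad/s): [2.79, 2.79, 3.14, 3.14, 3.14, 3.14].

### API

Orientations are given as a 3x3 rotation matrix whose columns are the frame's x, y, z axes.
In Python, from bench import r, set_gripper, viewer gives the robot as it stands. Calls block until the motion is done:
- r.move_ptp(position, orientation): joint-space move of the TCP to a pose.
- r.line_to(position, ori=None, max_speed=0.15, force_limit=None): straight line of the TCP; ori=None keeps the orientation; max_speed is the mean speed in m/s. With force_limit (N) it stops when the force on the tool has changed by that much, and returns True; else False.
- r.move_joints(angles): joint-space move.
- set_gripper(opening, squeeze=None): opening from 0.0 (shut) to 1.0 (fully open); squeeze is the grip in N (None keeps the last); returns when the fingers have stopped.
- r.pause(seconds).
- r.inverse_kinematics(position, orientation): joint angles nearest the present ones, or None.
- viewer.camera(name): name is "scene" or "top" or "wrist"; returns a dict with "img" (400x640x3 uint8, red, green, blue), "camera_matrix" (3x3 intrinsics, pixels), "R" (3x3) and "t" (3): a world point X has camera coordinates R X + t. Camera axes: x right, y down, z forward; pixel columns grow to the right and rows downward; lengths in m; the calibration is good to about 2 mm. A picture is of the moment at which its call begins. There is no depth.
A pose or a line that the arm cannot do raises r.IKError and nothing moves.
- r.job_done(): hands the job in, once; it reports no verdict.
Readings, each from a call of its own:
- r.current_time_s(): time.
- r.current_q(): joint angles.
- r.current_joint_velocities(): joint speeds.
- r.current_effort(): joint torques, N m.
- r.current_tcp_pos(): TCP position.
- r.current_ee_rot(): TCP orientation.
- r.current_force(): force on the tool from outside, world axes, zero at the start.
- r.current_torque(): the same for the moment, N m.
- r.current_grip_width(): opening from 0.0 (shut) to 1.0 (fully open).
Only numpy, scipy, OpenCV 4.12 (cv2) and the standard library are available. Lean on these libraries where they do the work, as an engineer would, in place of code of your own. Each camera call takes 0.05 s, during which the arm holds its last target.

## Working session

There is one attempt and no reset: what is moved stays moved. The work goes in short steps, each a Python script; the robot and the scene stay as the last script left them, time stands still between calls to the robot, and variables do not carry over. Pictures are saved under pics/ and viewed, and the job is handed in when it is done.

```bash
ls; mkdir -p pics
python3 - <<'E'
from bench import r, viewer
import cv2
for n in ["scene","top","wrist"]:
    c=viewer.camera(n); cv2.imwrite(f"pics/{n}0.png",c["img"][:,:,::-1])
    print(n,c["camera_matrix"].tolist(),c["R"].round(4).tolist(),c["t"].round(4).tolist())
print(r.current_time_s(),r.current_force(),r.current_grip_width())
E
```

```text
pics
scene [[406.14851495470407, 0.0, 314.6648677808901], [0.0, 406.14851495470407, 201.312371031248], [0.0, 0.0, 1.0]] [[-0.8863, 0.4626, 0.021], [0.273, 0.5587, -0.7832], [-0.374, -0.6884, -0.6215]] [0.4947, -0.0118, 1.5331]
top [[486.6656874056041, 0.0, 323.1104796997556], [0.0, 486.6656874056041, 198.5384854917902], [0.0, 0.0, 1.0]] [[-0.0281, -0.9994, -0.0205], [-0.9882, 0.0308, -0.1499], [0.1505, 0.0161, -0.9885]] [-0.0364, 0.5521, 1.3417]
wrist [[276.81974399425576, 0.0, 316.8307317226231], [0.0, 276.81974399425576, 196.85599781007954], [0.0, 0.0, 1.0]] [[0.423, 0.9061, -0.0025], [0.8707, -0.4057, 0.2781], [0.2509, -0.1198, -0.9606]] [-0.6218, -0.0358, 0.3812]
0.15 [-0.78859787 -0.48359485 -0.34957376] 1.0008420181049023
```

View pics/scene0.png

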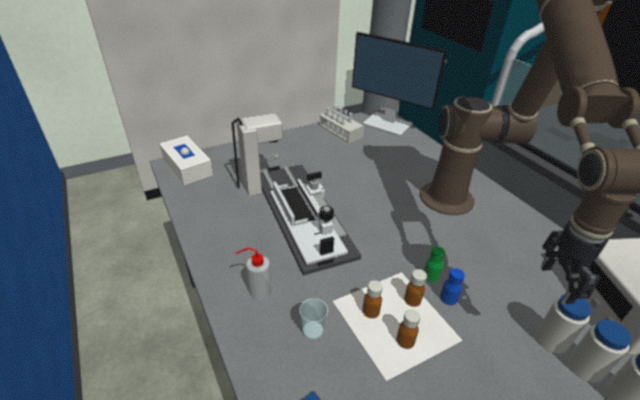

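View pics/top0.png

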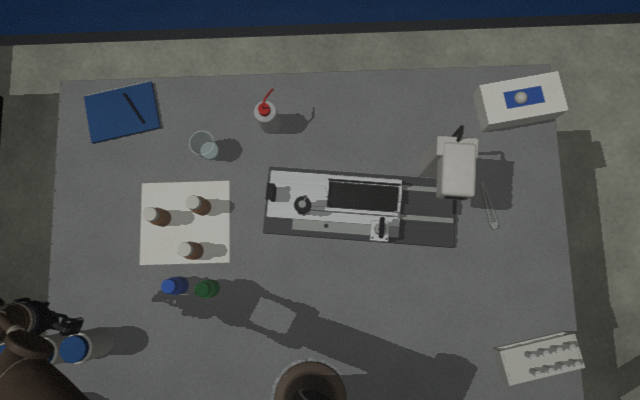

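View pics/wrist0.png

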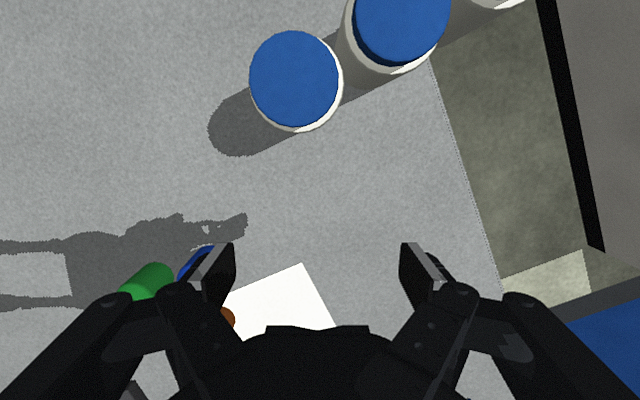

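Three amber bottles stand on the white mat (top view, caps near (150,214), (192,203) and (184,248)). The instrument spans about (265–458, 168–247). Next I'll enlarge those areas.

```bash
cat > h.py <<'E'
from bench import r, set_gripper, viewer
import numpy as np, cv2
def px2w(c,u,v,z):
    d=c["R"].T@np.linalg.inv(c["camera_matrix"])@np.array([u,v,1.]); o=-c["R"].T@c["t"]
    return o+d*(z-o[2])/d[2]
def w2px(c,X):
    p=c["R"]@np.asarray(X,float)+c["t"]; p=c["camera_matrix"]@p; return p[:2]/p[2]
def crop(c,u0,v0,w,h,k,name,marks=()):
    im=c["img"][v0:v0+h,u0:u0+w,::-1].copy()
    im=cv2.resize(im,None,fx=k,fy=k,interpolation=cv2.INTER_CUBIC)
    for m in marks:
        p=w2px(c,m); cv2.drawMarker(im,(int((p[0]+.5-u0)*k),int((p[1]+.5-v0)*k)),(0,255,0),cv2.MARKER_CROSS,12,1)
    for i in range(0,w,10): cv2.putText(im,str(u0+i),(i*k,8),0,.3,(0,255,255),1); cv2.line(im,(i*k,9),(i*k,13),(0,255,255),1)
    for j in range(0,h,10): cv2.putText(im,str(v0+j),(0,j*k+3),0,.3,(0,255,255),1)
    cv2.imwrite("pics/"+name,im)
E
python3 - <<'E'
from h import *
c=viewer.camera("top")
crop(c,135,175,110,90,7,"a1.png")
crop(c,255,130,220,125,3,"a2.png")
E
```

```text
(no output)
```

View pics/a1.png

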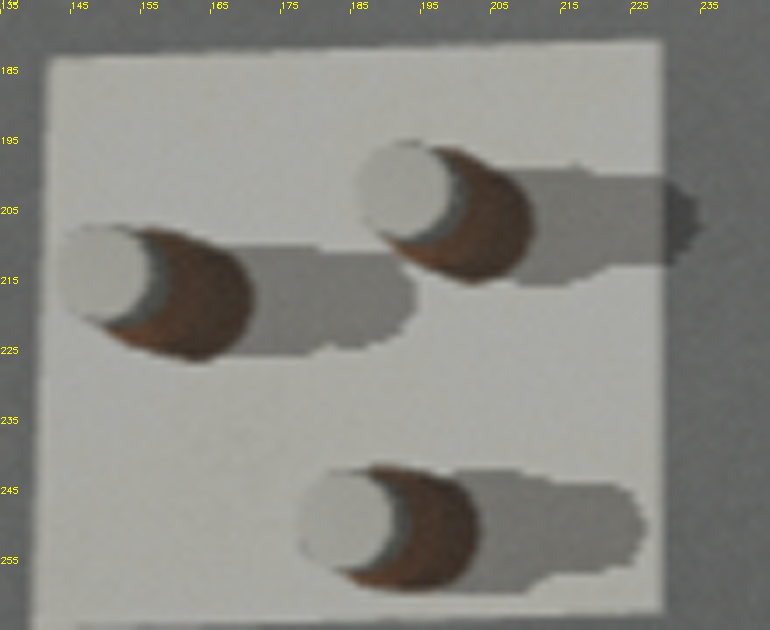

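View pics/a2.png

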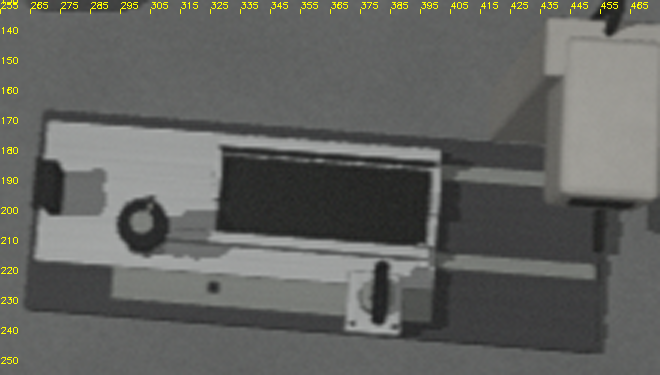

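```bash
cat > fit.py <<'E'
from h import *
from scipy.optimize import least_squares
c=viewer.camera("top")
# (pixel, instrument-frame point); knob x = deck x of knob unknown (k)
B=.022
pts=[((270.5,166.5),(.0975,.2725,B)),((262.8,232.5),(-.0975,.2725,B)),((455.5,246.8),(-.0975,-.2725,B)),
     ((381.2,226.8),(-.088,-.04,.124))]
def tr(p,X): 
    x,y,a=p[:3]; return np.array([x+np.cos(a)*X[0]-np.sin(a)*X[1],y+np.sin(a)*X[0]+np.cos(a)*X[1],X[2]])
def f(p):
    e=[w2px(c,tr(p,X))-u for u,X in pts]
    e.append(w2px(c,tr(p,(p[3],.175,.136)))-(302.2,204.2))
    return np.concatenate(e)
s=least_squares(f,[.6,-.1,0,-.05])
print(s.x.round(4),np.degrees(s.x[2]),s.fun.round(1))
for u,v in [(149.8,213.6),(192.4,201.8),(184.1,248.9)]: print(px2w(c,u,v,.11).round(4))
p=s.x
print("pushgrip (.?, y) at z .105",px2w(c,270.2,191.8,.105))
R=np.array([[np.cos(p[2]),-np.sin(p[2])],[np.sin(p[2]),np.cos(p[2])]])
print((R.T@(px2w(c,270.2,191.8,.105)[:2]-p[:2])).round(4))
marks=[tr(p,(x,.055+y,.045)) for x in(-.075,.06) for y in(-.15,.225)]+[tr(p,(.012,.055+y,.045)) for y in(-.105,-.043,.019)]
marks+=[tr(p,(x,y,B)) for x in(-.0975,.0975) for y in(-.2725,.2725)]
marks+=[tr(p,(.04,.055+y,.085)) for y in(-.143,.056)]+[tr(p,(p[3],.175,.136)),tr(p,(-.088,-.04,.124))]
crop(c,255,150,220,110,3,"a3.png",marks)
E
python3 fit.py
```

```text
[ 0.5353 -0.1667 -0.0928 -0.0277] -5.317826731443776 [ 0.9 -1.6  3.1 -1.   2.2 -3.1 -2.4  5.4 -3.3 -0.2]
[0.5138 0.4161 0.11  ]
[0.5425 0.3006 0.11  ]
[0.4159 0.3214 0.11  ]
pushgrip (.?, y) at z .105 [0.56415025 0.08961282 0.105     ]
[0.005  0.2578]
```

View pics/a3.png

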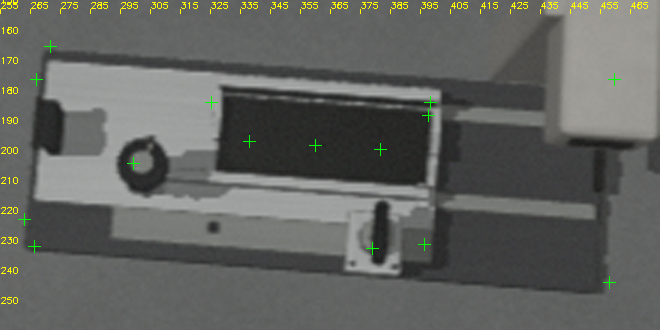

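```bash
cat > fit.py <<'E'
from h import *
from scipy.optimize import least_squares
c=viewer.camera("top")
B=.022
bed=[((270.5,166.5),(.0975,.2725,B)),((262.8,232.5),(-.0975,.2725,B)),((455.5,246.8),(-.0975,-.2725,B))]
pts=[((381.2,226.8),(-.088,-.04,.124)),((270.5,170.2),(.06,.28,.045)),((401.5,179.5),(.06,-.095,.045)),((266.2,216.2),(-.075,.28,.045))]
def tr(p,X): 
    x,y,a=p[:3]; return np.array([x+np.cos(a)*X[0]-np.sin(a)*X[1],y+np.sin(a)*X[0]+np.cos(a)*X[1],X[2]])
def f(p):
    e=[w2px(c,tr(p,X))-u for u,X in pts]
    e+=[w2px(c,tr(p,np.add(X,(p[4],p[5],0))))-u for u,X in bed]
    e.append(w2px(c,tr(p,(p[3],.175,.136)))-(302.2,204.2))
    return np.concatenate(e)
s=least_squares(f,[.6,-.1,0,-.05,0,0])
p=s.x
if __name__=="__main__":
    print(p.round(4),np.degrees(p[2]),s.fun.round(1))
    R=np.array([[np.cos(p[2]),-np.sin(p[2])],[np.sin(p[2]),np.cos(p[2])]])
    print((R.T@(px2w(c,270.2,191.8,.105)[:2]-p[:2])).round(4))
    marks=[tr(p,(x,.055+y,.045)) for x in(-.075,.06) for y in(-.15,.225)]+[tr(p,(.012,.055+y,.045)) for y in(-.105,-.043,.019)]
    marks+=[tr(p,(x+p[4],y+p[5],B)) for x in(-.0975,.0975) for y in(-.2725,.2725)]
    marks+=[tr(p,(.04,.055+y,.085)) for y in(-.143,.056)]+[tr(p,(p[3],.175,.136)),tr(p,(-.088,-.04,.124))]
    crop(c,255,150,220,110,3,"a4.png",marks)
E
python3 fit.py
```

```text
[ 0.5491 -0.1764 -0.105  -0.0445 -0.0216  0.0134] -6.0141357537912405 [ 0.6  0.2 -0.1 -0.3  0.  -0.3 -0.2  0.4 -0.6 -0.5  0.8  0.1 -0.2  0.3
 -0.4 -0. ]
[-0.0129  0.2661]
```

View pics/a4.png

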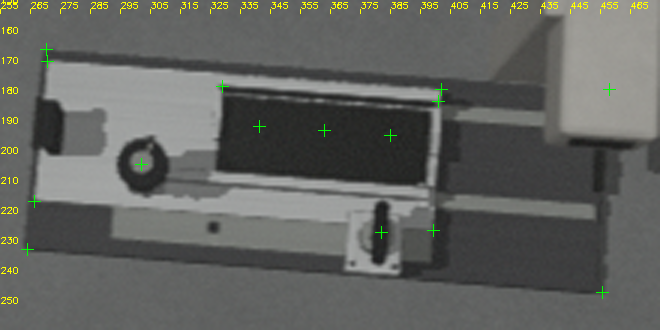

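The fit agrees to under a pixel, and the grip and bar positions match the given dimensions. Now the IK checks and the first pick.

```bash
cat >> h.py <<'E'
P=np.array([0.5491,-0.1764,-0.1050]); A=P[2]
def W(x,y,z): return np.array([P[0]+np.cos(A)*x-np.sin(A)*y,P[1]+np.sin(A)*x+np.cos(A)*y,z])
def down(a):   # tool y at world angle a
    y=np.array([np.cos(a),np.sin(a),0]); z=np.array([0,0,-1.]); return np.column_stack([np.cross(y,z),y,z])
def pick(xy,o,open_=.75):
    set_gripper(open_,50)
    r.move_ptp([xy[0],xy[1],.16],o); r.line_to([xy[0],xy[1],.077],max_speed=.12)
    set_gripper(0,50); print("w",r.current_grip_width()*85)
    r.line_to([xy[0],xy[1],.27],max_speed=.2)
def place(X,o):
    r.move_ptp([X[0],X[1],.27],o); r.line_to([X[0],X[1],.045+.077+.012],max_speed=.2)
    t=r.line_to([X[0],X[1],.045+.077-.006],max_speed=.03,force_limit=4); print("touch",t,r.current_tcp_pos())
    set_gripper(.75); r.line_to([X[0],X[1],.27],max_speed=.25)
E
python3 - <<'E'
from h import *
for a in (A,A+np.pi):
  o=down(a)
  for n,X in dict(b1=(.5138,.4161,.077),b2=(.5425,.3006,.077),b3=(.4159,.3214,.077),p0=W(.012,-.05,.122),p2=W(.012,.074,.122),p0h=W(.012,-.05,.27),knob=W(-.045,.175,.10),wing=W(-.088,-.04,.1),push=W(-.013,.27,.1),push2=W(-.013,.12,.1)).items():
    q=r.inverse_kinematics(X,o); print(n,None if q is None else np.round(q,2))
print(r.current_ee_rot().round(2).tolist())
E
```

```text
b1 [ 0.61  0.54  1.64 -0.    0.96  0.72]
b2 [ 0.44  0.48  1.74 -0.    0.92  0.54]
b3 [ 0.58  0.33  1.97 -0.    0.85  0.68]
p0 [-0.46  0.38  1.77 -0.    0.98 -0.36]
p2 [-0.26  0.35  1.83 -0.    0.97 -0.15]
p0h [-0.46  0.23  1.65 -0.    1.26 -0.36]
knob [-0.08  0.28  1.97 -0.    0.89  0.03]
wing [-0.51  0.25  2.02 -0.    0.88 -0.41]
push [ 0.09  0.37  1.85 -0.    0.92  0.19]
push2 [-0.18  0.33  1.9  -0.    0.91 -0.08]
b1 [ 0.61  0.54  1.64 -0.    0.96 -2.42]
b2 [ 0.44  0.48  1.74 -0.    0.92 -2.6 ]
b3 [ 0.58  0.33  1.97 -0.    0.85 -2.46]
p0 [-0.46  0.38  1.77 -0.    0.98  2.79]
p2 None
p0h [-0.46  0.23  1.65 -0.    1.26  2.79]
knob None
wing [-0.51  0.25  2.02 -0.    0.88  2.73]
push None
push2 None
[[-0.91, 0.42, -0.0], [0.42, 0.91, -0.0], [0.0, -0.0, -1.0]]
```

Run:
```python
from h import *
o=down(A)
set_gripper(.75,50)
r.move_ptp([.5425,.3006,.2],o)
c=viewer.camera("top"); crop(c,135,175,110,90,5,"b0.png",[(.5138,.4161,.11),(.5425,.3006,.11),(.4159,.3214,.11)])
c=viewer.camera("wrist"); cv2.imwrite("pics/b0w.png",c["img"][:,:,::-1]); print(w2px(c,(.5425,.3006,.11)))
print(r.current_time_s())
```

```text
[319.43898553 199.57088134]
2.1833
```

View pics/b0.png

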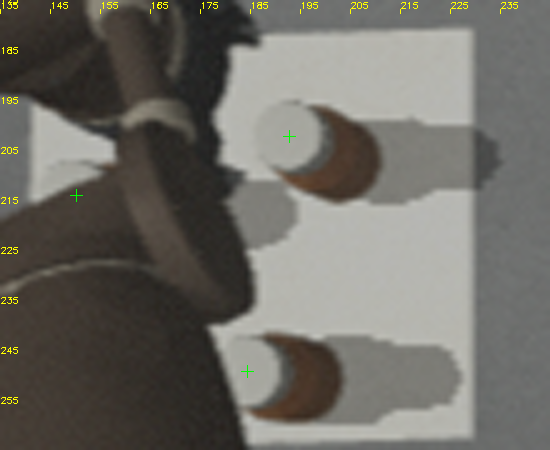

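View pics/b0w.png

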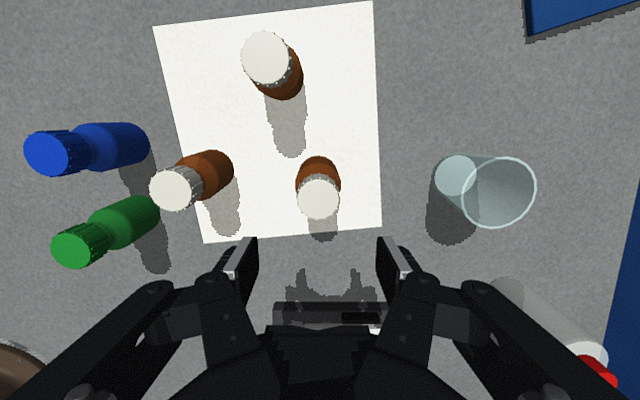

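Both views agree with my marks: in the wrist view the cap is at about (318,198), against a prediction of (319,200). Picking it up.

Run:
```python
from h import *
o=down(A)
pick((.5425,.3006),o)
c=viewer.camera("wrist"); cv2.imwrite("pics/c0w.png",c["img"][:,:,::-1])
print(r.current_time_s(),r.current_force())
```

```text
w 36.322334629873055
5.05 [-0.23821454  0.87005759 -3.60027628]
```

View pics/c0w.png

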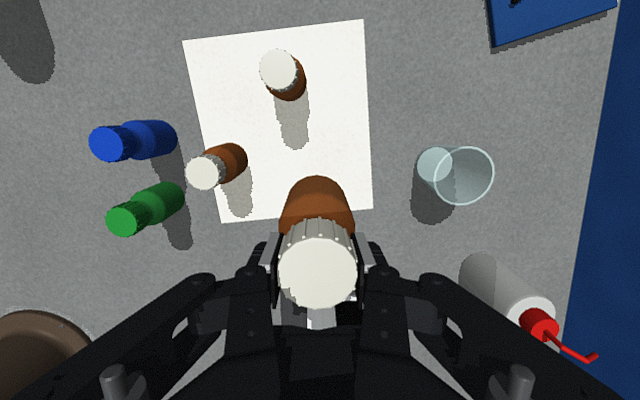

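The bottle is held upright by its cap at 36 mm. Placing it at place0.

Run:
```python
from h import *
o=down(A)
place(W(.012,-.05,0),o)
X=W(.012,.05,.32); r.move_ptp(X,o)
c=viewer.camera("wrist"); cv2.imwrite("pics/d0w.png",c["img"][:,:,::-1])
for n,p in dict(cap=W(.012,-.05,.155),wing=W(-.088,-.04,.124),knob=W(-.045,.175,.136)).items(): print(n,w2px(c,p).round(0))
r.move_ptp([.42,.0,.35],o)
c=viewer.camera("top"); crop(c,135,160,290,100,2,"d0.png",[W(.012,-.05,.155),(.5138,.4161,.11),(.4159,.3214,.11)])
print(r.current_time_s(),r.current_force())
```

```text
touch True [ 0.55654397 -0.22789324  0.12341083]
cap [319. 260.]
wing [244. 241.]
knob [267.  63.]
10.8 [ 0.56711209 -0.06198536 -0.06528517]
```

View pics/d0w.png

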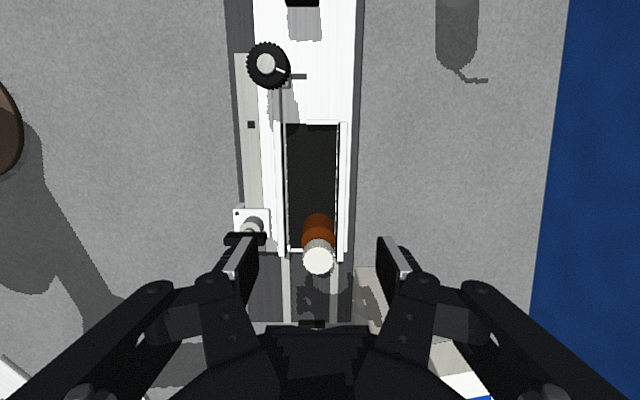

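View pics/d0.png

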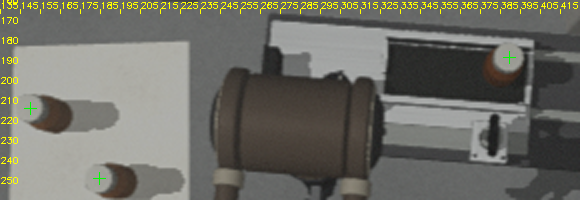

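The bottle stands at place0 and the other two haven't moved. In the wrist view the wing (244,238) and knob (268,64) match their predicted pixels. Next is the (0.416, 0.321) bottle to place1. I'll check it just before grasping.

Run:
```python
from h import *
o=down(A)
r.move_ptp([.4159,.3214,.2],o)
c=viewer.camera("wrist"); cv2.imwrite("pics/e0w.png",c["img"][:,:,::-1]); print(w2px(c,(.4159,.3214,.11)),w2px(c,(.5138,.4161,.11)))
```

```text
[317.31787347 197.64919702] [429.5078859   68.90754166]
```

View pics/e0w.png

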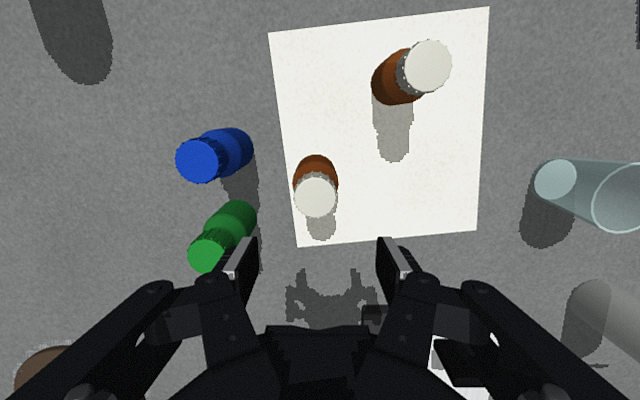

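The cap is at (316,197), as predicted, and the green bottle is clear of the fingers. Picking.

Run:
```python
from h import *
o=down(A)
pick((.4159,.3214),o,.65)
place(W(.012,.012,0),o)
r.move_ptp([.5138,.4161,.2],o)
c=viewer.camera("wrist"); cv2.imwrite("pics/f0w.png",c["img"][:,:,::-1]); print(w2px(c,(.5138,.4161,.11)))
c=viewer.camera("top"); crop(c,135,150,320,100,2,"f0.png",[W(.012,-.05,.155),W(.012,.012,.155)])
print(r.current_time_s())
```

```text
w 36.52383023937851
touch True [ 0.56215399 -0.16603663  0.12290783]
[317.4429807  197.23247481]
21.4333
```

View pics/f0w.png

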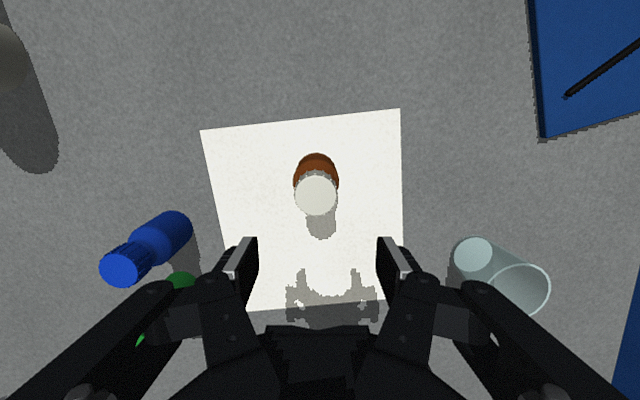

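View pics/f0.png

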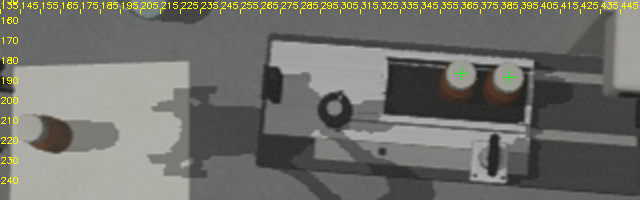

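Two bottles are on their marks, and the third cap is at (316,195), where predicted.

Run:
```python
from h import *
o=down(A)
pick((.5138,.4161),o,.75)
place(W(.012,.074,0),o)
r.move_ptp([.40,.2,.35],o)
c=viewer.camera("top"); crop(c,255,150,200,100,4,"g0.png",[W(.012,-.05,.155),W(.012,.012,.155),W(.012,.074,.155),W(-.0445,.175,.136)])
print(r.current_time_s())
```

```text
w 36.42201257680439
touch True [ 0.56963106 -0.10437496  0.12348103]
29.9417
```

View pics/g0.png

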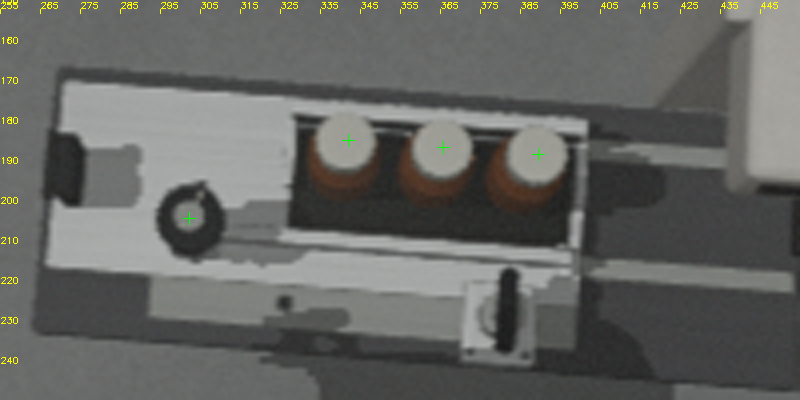

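All three bottles are in the row. The gripper body would hit the caps if I pushed on the bar's face, so I'll move the bar by its knob.

Run:
```python
from h import *
o=down(A)
set_gripper(.75,40)
k=W(-.0445,.175,0)
r.move_ptp([k[0],k[1],.19],o); 
print(r.line_to([k[0],k[1],.102],max_speed=.1,force_limit=8))
set_gripper(0); print(r.current_grip_width()*85, r.current_force().round(2))
f0=r.current_force()
e=W(.036-.0445,.175,.102)
t=r.line_to(e,max_speed=.02,force_limit=14); p=r.current_tcp_pos()
print(t,p,"moved",np.linalg.norm((p-k)[:2]),r.current_force()-f0)
np.save("knob.npy",p)
c=viewer.camera("wrist"); cv2.imwrite("pics/h0w.png",c["img"][:,:,::-1])
c=viewer.camera("scene"); crop(c,220,130,160,150,4,"h0s.png")
print(r.current_time_s())
```

```text
False
42.552223098203775 [-0.41 -0.05  2.92]
True [ 0.55333587 -0.00087354  0.10296602] moved 0.030316108357740564 [-1.13323144  0.93906401  2.39012817]
34.225
```

View pics/h0w.png

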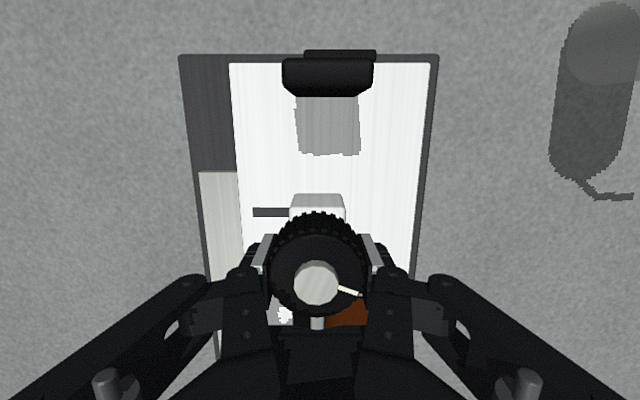

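View pics/h0s.png

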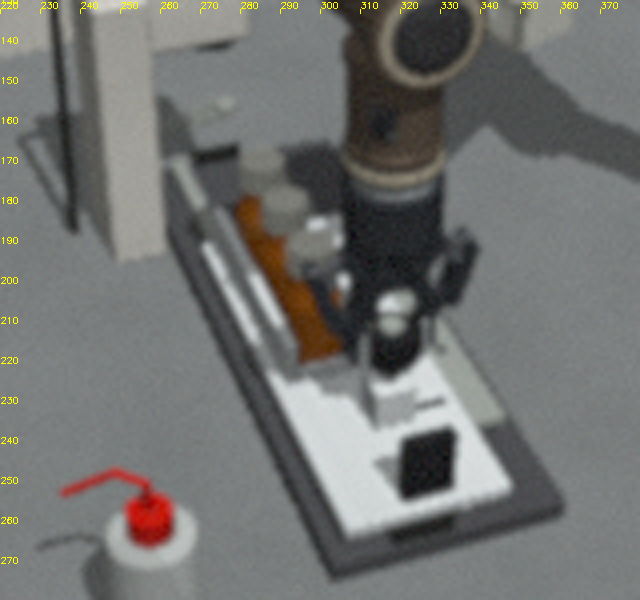

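The bar moved 30 mm and stopped on force, with the bottles against the rail. Now turning the screw in strokes while watching the torque.

```bash
cat > screw.py <<'E'
from h import *
def pose_q(X,qa):  # tool down at X with q6=qa
    q=np.array(r.inverse_kinematics(X,down(r.current_q()[0]-qa)))
    for _ in range(3):
        q2=r.inverse_kinematics(X,down(q[0]-qa))
        if q2 is None: break
        q=np.array(q2)
        if abs(q[5]-qa)<.02: break
    q[5]=qa
    return q
def stroke(X,qend,step=.7,tmax=.5):
    """turn clockwise to q6=qend, sinking; returns X, turned angle, tight"""
    t0=r.current_torque()[2]; tot=0
    while r.current_q()[5]<qend-.01:
        qa=r.current_q()[5]; qn=min(qa+step,qend)
        X=X-np.array([0,0,.004*(qn-qa)/(2*np.pi)])
        q=np.array(r.current_q()); 
        qi=np.array(r.inverse_kinematics(X,r.current_ee_rot())); qi[5]=qn
        r.move_joints(qi); tot+=r.current_q()[5]-qa
        tz=r.current_torque()[2]-t0
        print("q6 %.2f tot %.2f tz %.2f F"%(r.current_q()[5],tot,tz),r.current_force().round(1))
        if abs(tz)>tmax: return X,tot,True
    return X,tot,False
E
python3 - <<'E'
from screw import *
p=r.current_tcp_pos()
X,tot,t=stroke(p.copy(),2.8); print(X,tot,t,r.current_time_s(),r.current_torque())
c=viewer.camera("wrist"); cv2.imwrite("pics/i0w.png",c["img"][:,:,::-1])
np.save("X.npy",X)
E
```

```text
q6 0.72 tot 0.70 tz -0.05 F [-2.7  0.8  4.6]
q6 1.42 tot 1.40 tz -0.03 F [-3.6  2.5  5. ]
q6 2.12 tot 2.09 tz -0.05 F [-3.6  3.5  5. ]
q6 2.80 tot 2.77 tz -0.07 F [-2.7  3.   4.9]
[ 0.55331556 -0.00088084  0.10122397] 2.7728091359577234 False 37.0417 [ 0.56662884  0.27713436 -0.09139725]
```

View pics/i0w.png

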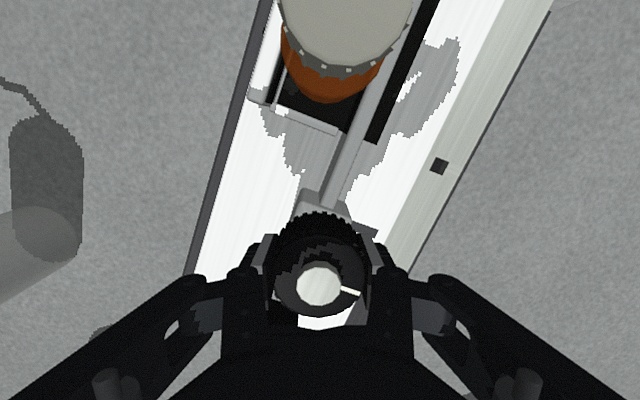

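The knob's white mark turned with the gripper, so it isn't slipping. Regripping for the longer strokes.

```bash
cat > s2.py <<'E'
from screw import *
X=np.load("X.npy")
def regrip(X):
    set_gripper(.75)
    r.line_to(X+[0,0,.05],max_speed=.15)
    q=np.array(r.current_q()); q[5]=-2.8; r.move_joints(q)
    r.line_to(X+[.0005,0,0],max_speed=.15)
    set_gripper(0); print("w",r.current_grip_width()*85,r.current_force().round(1),r.current_tcp_pos().round(4))
for i in range(1):
    regrip(X)
    X,tot,t=stroke(X+[.0005,0,0],2.8); np.save("X.npy",X)
    print(tot,t,r.current_time_s())
c=viewer.camera("wrist"); cv2.imwrite("pics/j0w.png",c["img"][:,:,::-1])
E
python3 s2.py
```

```text
w 42.897235234694705 [-3.6  0.7  5.3] [ 5.536e-01 -5.000e-04  1.030e-01]
q6 -2.10 tot 0.70 tz -0.11 F [-4.3 -0.7  6. ]
q6 -1.40 tot 1.40 tz -0.11 F [-3.9 -0.9  6.7]
q6 -0.70 tot 2.10 tz -0.09 F [-4.7 -2.4  6.9]
q6 -0.01 tot 2.79 tz -0.11 F [-4.9 -2.   7.1]
q6 0.69 tot 3.49 tz -0.10 F [-7.6 -1.7  7.7]
q6 1.39 tot 4.19 tz -0.16 F [-7.9 -1.3  8.8]
q6 2.09 tot 4.89 tz -0.17 F [-7.2  0.3  9.4]
q6 2.79 tot 5.59 tz -0.14 F [-6.   1.6  8.5]
q6 2.80 tot 5.60 tz -0.06 F [-6.1  1.6  8.5]
5.598304380239533 False 49.2333
```

View pics/j0w.png

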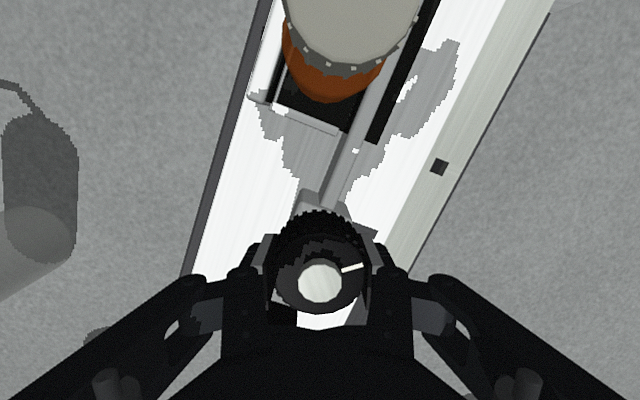

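The mark went back 40° relative to the gripper (5.6 − 2π = −0.68 rad), so again no slip. Last stroke, in smaller steps.

```bash
sed -e 's/2\.8); np.save/2.8,step=.4,tmax=.6); np.save/' -e 's/j0w/k0w/' s2.py > s3.py; python3 s3.py
```

```text
w 42.85940979418968 [-5.6  1.7  5.9] [ 5.537e-01 -4.000e-04  9.940e-02]
q6 -2.40 tot 0.40 tz -0.09 F [-4.8  1.   6.5]
q6 -2.00 tot 0.80 tz -0.01 F [-4.   0.5  4.7]
q6 -1.60 tot 1.20 tz -0.04 F [-5.  -1.8  6.1]
q6 -1.21 tot 1.59 tz -0.05 F [-5.3 -2.2  6.5]
q6 -0.81 tot 1.99 tz -0.10 F [-4.2 -2.5  5.7]
q6 -0.41 tot 2.39 tz -0.04 F [-5.4 -2.4  6.9]
q6 -0.01 tot 2.79 tz -0.01 F [-6.8 -2.   8. ]
q6 0.38 tot 3.18 tz 0.01 F [-7.9 -2.6  8.6]
q6 0.78 tot 3.58 tz -0.05 F [-9.3 -1.1  9.2]
q6 1.18 tot 3.98 tz -0.09 F [-9.5 -0.5 10.2]
q6 1.58 tot 4.38 tz 0.01 F [-9.6  0.9 10.9]
q6 1.97 tot 4.77 tz -0.11 F [-8.9  1.9 12.4]
q6 2.37 tot 5.17 tz 0.25 F [-7.5  0.3  9.3]
q6 2.77 tot 5.57 tz 0.74 F [ -3.4 -12.8   6.1]
5.56505831156378 True 62.0417
```

View pics/k0w.png

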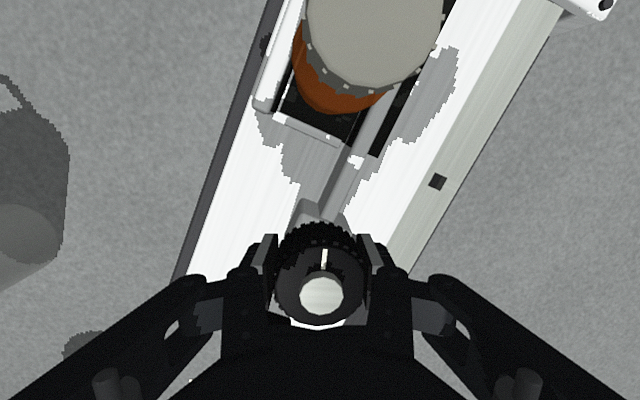

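Torque climbed to 0.74 N m and the knob then slipped in the jaws, so the screw is against its hard stop after about 13.6 rad of turning. I'll release, check, and look at the plunger.

Run:
```python
from h import *
X=np.load("X.npy")
c=viewer.camera("wrist"); 
set_gripper(.75); r.pause(.2)
c2=viewer.camera("wrist"); cv2.imwrite("pics/l0w.png",np.hstack([c["img"][200:340,240:400],c2["img"][200:340,240:400]])[:,:,::-1])
r.line_to([X[0],X[1],.2],max_speed=.2)
o=down(A+np.pi/2)
w=W(-.088,-.04,0)
set_gripper(.5)
q=r.inverse_kinematics([w[0],w[1],.2],o); print(q)
r.move_ptp([w[0],w[1],.2],o)
c=viewer.camera("wrist"); cv2.imwrite("pics/l1w.png",c["img"][:,:,::-1]); print(w2px(c,W(-.088,-.04,.124)),w2px(c,W(-.06,-.04,.124)),w2px(c,W(-.116,-.04,.124)))
c=viewer.camera("top"); crop(c,255,150,200,100,4,"l1.png",[W(.015,-.05,.155),W(.015,.012,.155),W(.015,.074,.155)])
print(r.current_time_s())
```

```text
[-5.11662896e-01  1.05024277e-01  1.94744929e+00 -4.44089210e-16
  1.08911909e+00 -1.97745922e+00]
[318.49042627 206.38833422] [318.43351761 237.15870241] [318.55129222 173.47826789]
67.7833
```

View pics/l0w.png

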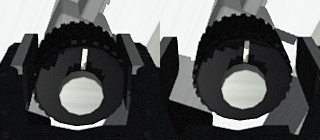

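View pics/l1w.png

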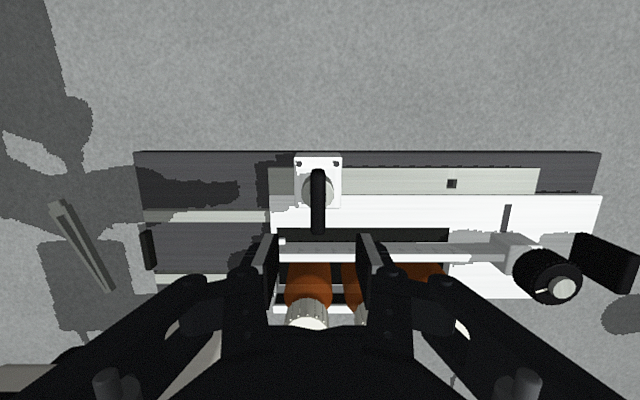

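View pics/l1.png

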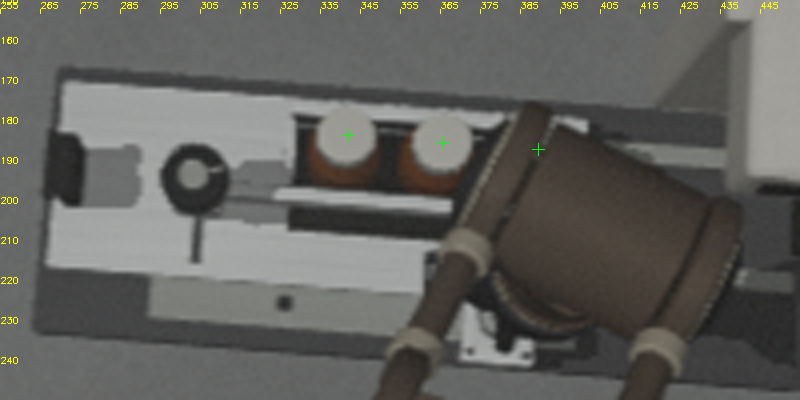

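The knob stayed put on release. The wing is aligned with the jaws (column 318), and lies roughly 2–3 mm nearer the robot than predicted. I'll enlarge to check.

Run:
```python
from h import *
c=viewer.camera("wrist"); crop(c,270,140,100,110,5,"m.png",[W(-.06,-.04,.124),W(-.116,-.04,.124),W(-.088,-.04,.124),W(-.088,-.04,.088)]+[W(-.088+.016*np.cos(t),-.04+.016*np.sin(t),.088) for t in np.linspace(0,6,13)])
```

```text
(no output)
```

View pics/m.png

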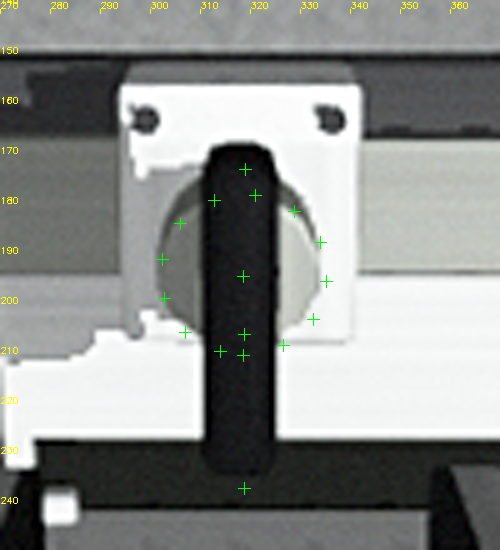

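Run:
```python
from h import *
w=W(-.090,-.0405,0); f0=r.current_force(); print(f0.round(1))
print(r.line_to([w[0],w[1],.094],max_speed=.1,force_limit=8))
set_gripper(0,60); print(r.current_grip_width()*85,(r.current_force()-f0).round(1),r.current_torque().round(2))
r.line_to([w[0],w[1],.1095],max_speed=.04); r.pause(.2); print("lift",r.current_tcp_pos().round(4),(r.current_force()-f0).round(1))
c=viewer.camera("wrist"); cv2.imwrite("pics/n0w.png",c["img"][:,:,::-1])
np.save("w.npy",w); print(r.current_time_s())
```

```text
[-0.2  0.2  1. ]
False
12.16488333607295 [0.2 5.1 5.3] [ 0.86 -0.07 -0.  ]
lift [ 0.4558 -0.2064  0.108 ] [  5.7   2.5 -10.8]
70.2083
```

View pics/n0w.png

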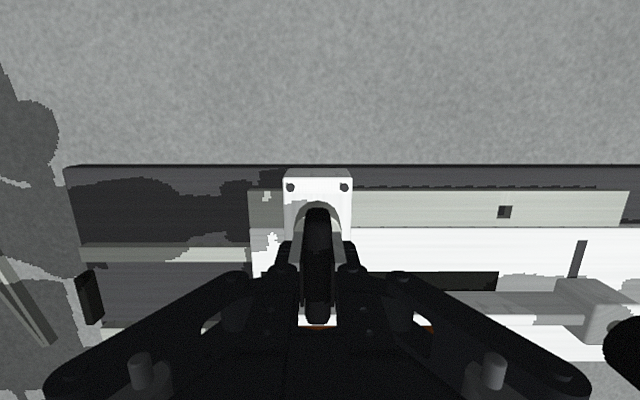

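Run:
```python
from h import *
w=np.load("w.npy"); 
for z in (.1105,.1115,.1120):
    t=r.line_to([w[0],w[1],z],max_speed=.02,force_limit=8); print(t,"lift",r.current_tcp_pos().round(4),r.current_force().round(1))
q=np.array(r.current_q()); 
q6=q[5]
for d in (.3,.6,.85,1.05):
    q[5]=q6+d; r.move_joints(q); print(d,r.current_torque().round(2),r.current_force().round(1),r.current_tcp_pos().round(4),r.current_q()[5]-q6)
c=viewer.camera("wrist"); cv2.imwrite("pics/o0w.png",c["img"][:,:,::-1])
print(r.current_time_s())
```

```text
False lift [ 0.4558 -0.2064  0.1089] [  5.2   3.3 -10.8]
False lift [ 0.4558 -0.2064  0.1099] [ 6.   2.9 -9.8]
False lift [ 0.4558 -0.2064  0.1103] [ 5.2  2.3 -9.7]
0.3 [ 0.24 -0.86 -0.01] [ 4.5  1.6 -8.5] [ 0.4559 -0.2058  0.1086] 0.30014360936370155
0.6 [ 0.51 -0.94  0.  ] [ 6.1  3.  -9. ] [ 0.4562 -0.2054  0.1087] 0.6001600015020119
0.85 [ 0.65 -1.12 -0.02] [ 7.2  4.3 -9.6] [ 0.4565 -0.2052  0.1087] 0.8501555757612718
1.05 [ 0.77 -1.12 -0.01] [ 7.5  4.6 -9.6] [ 0.4567 -0.205   0.1088] 1.0501961537305338
72.45
```

View pics/o0w.png

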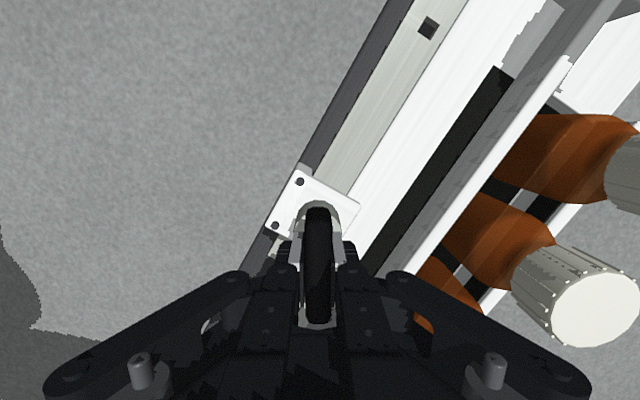

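The wing turned 60° with the jaws and met no resistance. Easing it down and releasing.

Run:
```python
from h import *
p=r.current_tcp_pos()
r.line_to(p+[0,0,-.0045],max_speed=.03); print(r.current_tcp_pos().round(4),r.current_force().round(1))
set_gripper(.5); r.pause(.3)
r.line_to([p[0],p[1],.2],max_speed=.15)
c=viewer.camera("wrist"); cv2.imwrite("pics/p0w.png",c["img"][:,:,::-1])
o=down(A+np.pi/2)
X=W(-.088,.1,.25); r.move_ptp(X,o)
c=viewer.camera("scene"); crop(c,220,130,160,150,4,"p0s.png",[W(-.088,-.04,.111),W(-.088,-.04,.121)])
r.move_ptp(W(-.02,.36,.25),o)
c=viewer.camera("top"); crop(c,255,150,200,100,4,"p0.png",[W(.015,-.05,.155),W(.015,.012,.155),W(.015,.074,.155)])
print(r.current_time_s())
```

```text
[ 0.457  -0.2049  0.1046] [1.  2.9 1.5]
76.2583
```

View pics/p0w.png

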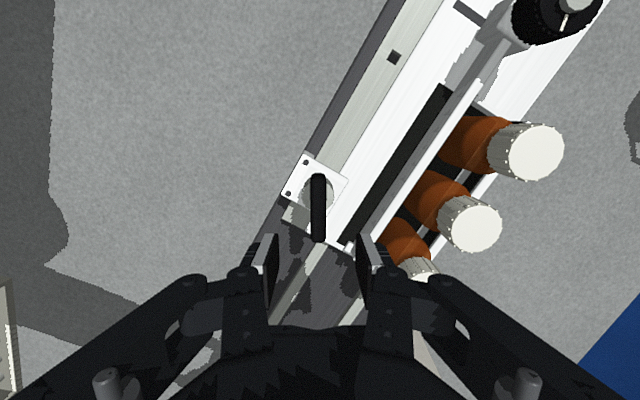

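View pics/p0s.png

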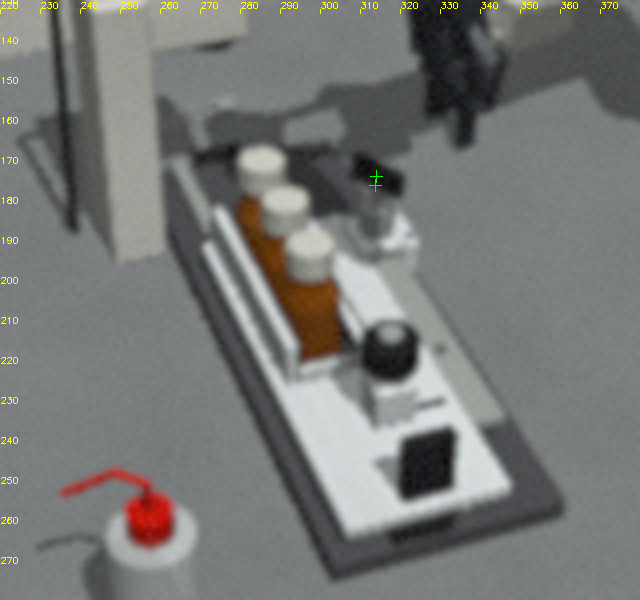

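View pics/p0.png

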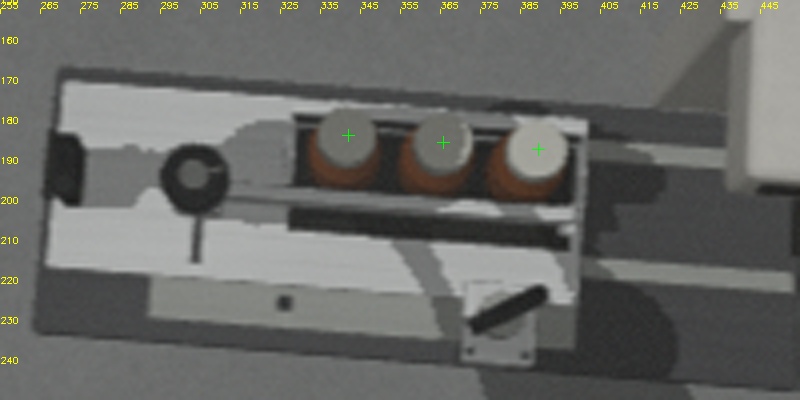

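The wing is up and in the rest notch at about 60°, with the bottles and bar firm against the rail. Now pushing the carriage in with closed fingers on the left face of the push grip.

Run:
```python
from h import *
o=down(A); gx=-.013
set_gripper(0,40)
r.move_ptp(W(gx,.33,.2),o); r.line_to(W(gx,.33,.075),max_speed=.2)
t=r.line_to(W(gx,.278,.075),max_speed=.05,force_limit=2.5); print(t,r.current_tcp_pos(),r.current_force())
inst=lambda p:(np.array([[np.cos(A),np.sin(A)],[-np.sin(A),np.cos(A)]])@(p[:2]-P[:2])).round(4)
print(inst(r.current_tcp_pos()))
t=r.line_to(W(gx,.122,.075),max_speed=.05,force_limit=16); print(t,inst(r.current_tcp_pos()),r.current_force())
c=viewer.camera("top"); crop(c,255,150,220,110,3,"q0.png")
c=viewer.camera("scene"); crop(c,220,100,160,150,4,"q0s.png")
print(r.current_time_s())
```

```text
True [0.56517394 0.10620878 0.07439151] [0.32229379 0.71485742 0.25986187]
[-0.0136  0.2827]
True [-0.0134  0.1337] [1.02668803 0.29160118 0.46331876]
82.5167
```

View pics/q0.png

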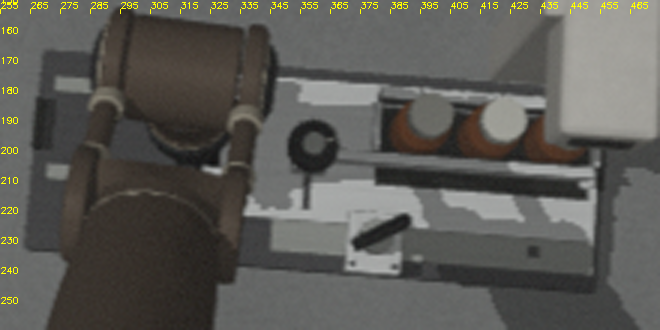

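View pics/q0s.png

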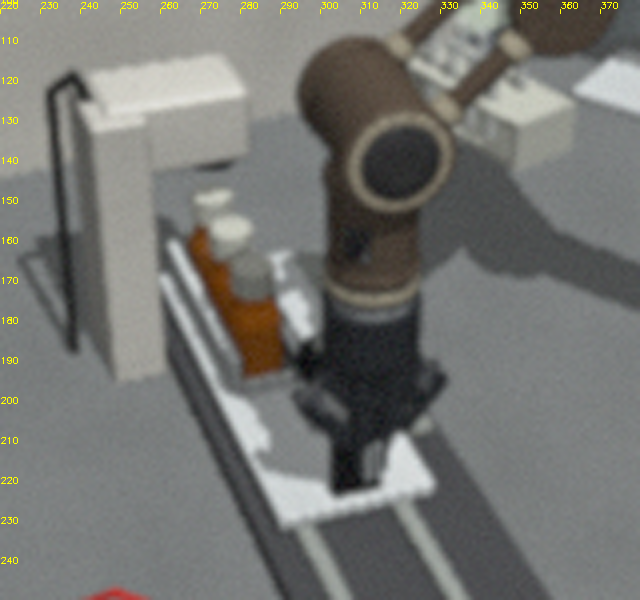

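The bottles are under the head. I'll press once more, slowly, to make sure the end stop is reached.

Run:
```python
from h import *
o=down(A); gx=-.013
inst=lambda p:(np.array([[np.cos(A),np.sin(A)],[-np.sin(A),np.cos(A)]])@(p[:2]-P[:2])).round(4)
t=r.line_to(W(gx,.126,.075),max_speed=.015,force_limit=12); print(t,inst(r.current_tcp_pos()),r.current_force())
r.pause(.2);print(inst(r.current_tcp_pos()),r.current_force())
r.line_to(W(gx,.17,.075),max_speed=.1); r.line_to(W(gx,.17,.25),max_speed=.25)
r.move_ptp(W(gx,.30,.25),o)
c=viewer.camera("top"); crop(c,255,150,220,110,3,"r0.png",[W(-.075,.13,.045),W(.06,.13,.045),W(-.0145,.025,.127),W(.015,-.2,.155),W(.015,-.138,.155),W(.015,-.076,.155)])
print(r.current_time_s())
```

```text
True [-0.0159  0.1339] [1.05913526 0.01568209 0.6251549 ]
[-0.0166  0.134 ] [-0.41629144  0.71181559  0.21366804]
85.1
```

View pics/r0.png

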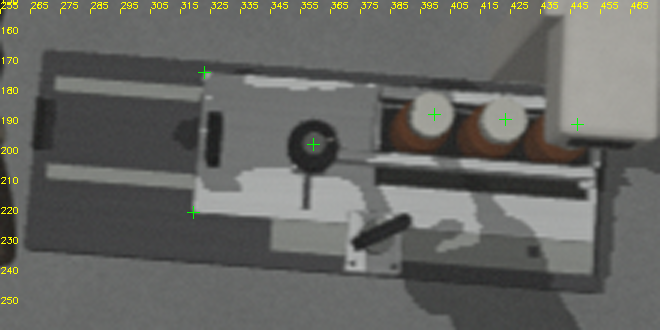

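The marks for carriage = 0.150 fall on the deck corners, knob and bottles, so it is at its end stop. Now the plunger back.

Run:
```python
from h import *
w=np.load("w.npy"); 
set_gripper(.5,60)
a0=A+np.pi/2; a1=a0-1.05
r.move_ptp([w[0],w[1],.2],down(a1))
c=viewer.camera("wrist"); crop(c,240,140,160,130,5,"s0.png",[W(-.088,-.04,.134)])
r.line_to([w[0],w[1],.1045],max_speed=.1)
set_gripper(0,60); print(r.current_grip_width()*85,r.current_force().round(1))
r.line_to([w[0],w[1],.1122],max_speed=.03); r.pause(.1); print(r.current_tcp_pos().round(4),r.current_force().round(1))
print(r.current_time_s())
```

```text
11.750819599925247 [4.  2.9 0.6]
[ 0.4576 -0.2069  0.1117] [  7.3   1.4 -10.3]
88.95
```

View pics/s0.png

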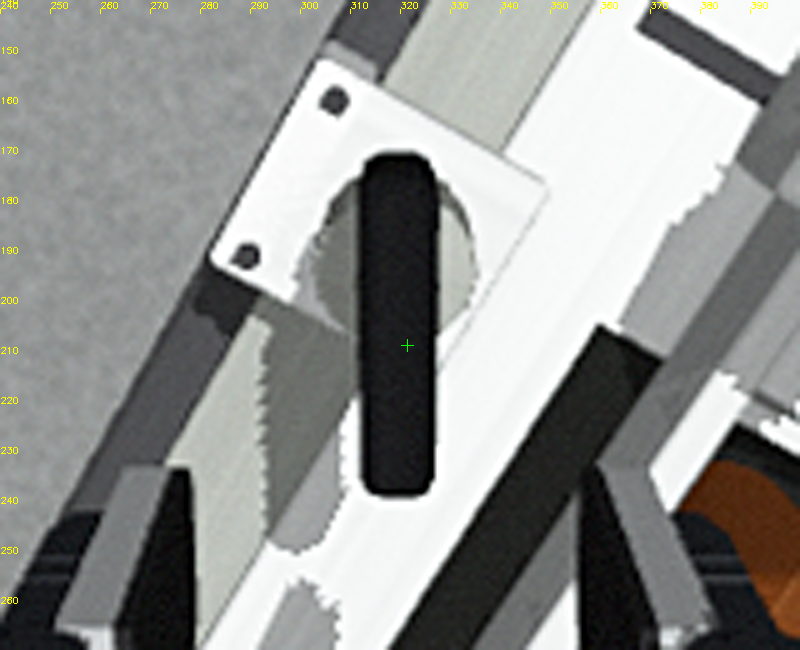

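Run:
```python
from h import *
w=np.load("w.npy"); a0=A+np.pi/2
for d in (.75,.5,.25,0):
    r.move_ptp([w[0],w[1],.1122],down(a0-d)); print(d,r.current_torque().round(2),r.current_force().round(1),r.current_tcp_pos().round(4))
r.line_to([w[0],w[1],.103],max_speed=.03); print(r.current_tcp_pos().round(4),r.current_force().round(1))
set_gripper(.5); r.pause(.3)
r.line_to([w[0],w[1],.2],max_speed=.15)
c=viewer.camera("wrist"); crop(c,240,140,160,130,5,"t0.png",[W(-.09,-.0405,.124)])
r.move_ptp(W(-.1,.2,.25),down(a0))
c=viewer.camera("scene"); crop(c,220,100,160,150,4,"t0s.png",[W(-.088,-.04,.111),W(-.088,-.04,.121)])
r.move_ptp(W(-.06,.36,.25),down(a0))
c=viewer.camera("top"); crop(c,255,150,220,110,3,"t0t.png",[W(-.088,-.04,.124)])
print(r.current_time_s())
```

```text
0.75 [ 0.23 -1.28  0.07] [  7.5   1.5 -10. ] [ 0.4577 -0.2068  0.1117]
0.5 [ 0.25 -1.37  0.02] [ 7.9  2.1 -9.9] [ 0.4578 -0.2068  0.1117]
0.25 [ 0.34 -1.38 -0.  ] [  8.2   0.9 -10. ] [ 0.4578 -0.2067  0.1117]
0 [ 0.34 -1.34  0.03] [ 7.6  1.9 -9.8] [ 0.4578 -0.2066  0.1117]
[ 0.4579 -0.2066  0.1028] [ 8.8  2.8 -7.1]
94.1667
```

View pics/t0.png

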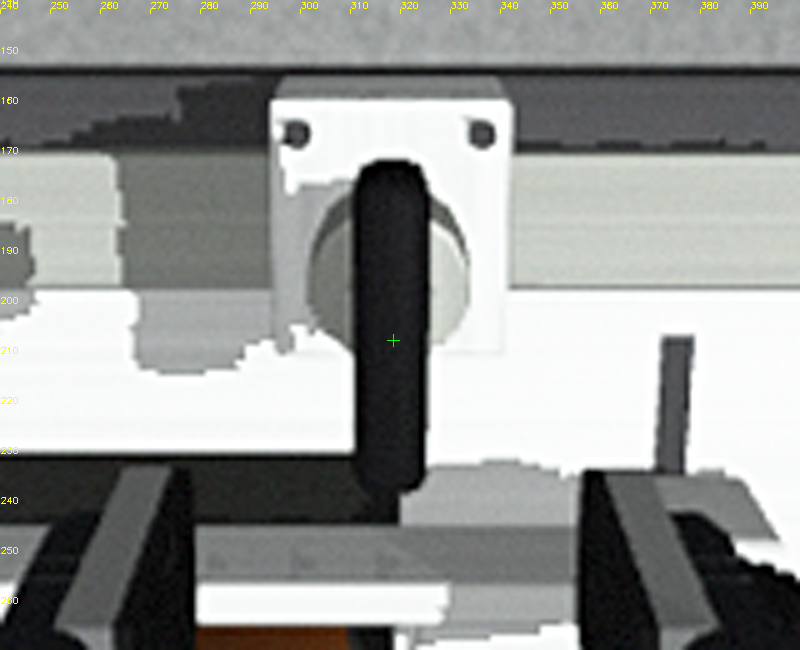

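View pics/t0s.png

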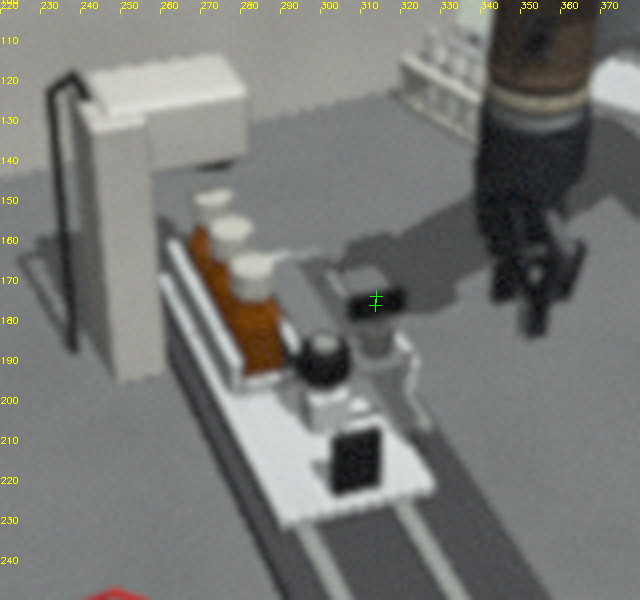

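View pics/t0t.png

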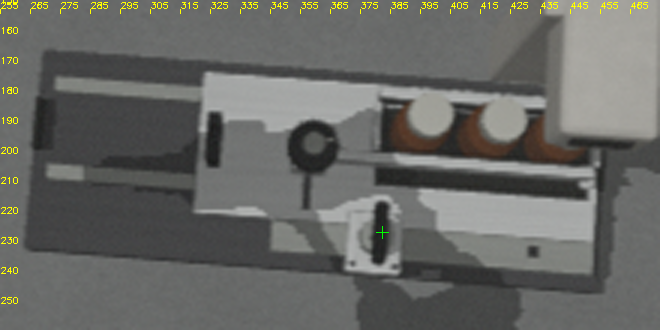

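The wing is back at turn 0 and sits lower on the scene view. I'll compare it with the initial picture to confirm the pin has dropped.

Run:
```python
from h import *
c=viewer.camera("scene")
i=cv2.imread("pics/scene0.png")
b=c["img"][:,:,::-1]
cv2.imwrite("pics/u0.png",np.hstack([cv2.resize(x[160:205,290:340],None,fx=8,fy=8,interpolation=cv2.INTER_CUBIC) for x in (i,b)]))
```

```text
(no output)
```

View pics/u0.png

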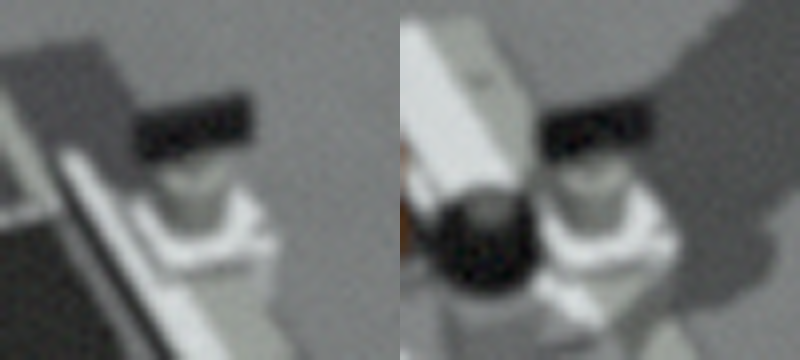

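The wing is at the same height in the image as at the start (rows 93–163 against 95–163 in the enlargement), so the pin is down in the second hole. One last look at everything before handing in.

Run:
```python
from h import *
r.move_ptp([.35,.35,.35],down(A))
c=viewer.camera("top"); cv2.imwrite("pics/v0.png",c["img"][:,:,::-1]); print(r.current_time_s(),r.current_force())
```

```text
96.0083 [0.24975893 0.63374811 0.80449111]
```

View pics/v0.png

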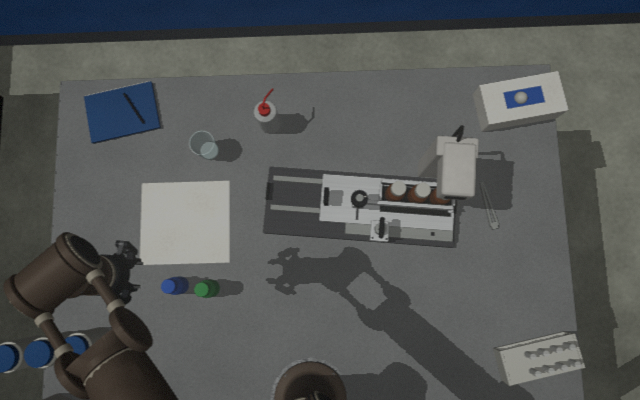

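The beaker, wash bottle and tweezers are where they were. The carriage is in and the arm is clear.

```bash
python3 -c "
from bench import r
r.job_done(); print(r.current_time_s())"
```

```text
the job is handed in; nothing more can be done
the job is handed in; nothing more can be done
```

The job is done and handed in at about 96 s, with no failed grasps or drops.

- **Bottles and bar:** All three amber bottles stand upright in the row. I moved the bar 30 mm by its knob until it pressed them against the back rail.
- **Screw:** I turned it about 13.6 rad clockwise. The torque then rose to 0.74 N m and the knob slipped slightly in the jaws, so I take it to be at the hard stop.
- **Plunger and carriage:** The wing went up and into the rest notch and stayed up when released. I pushed the carriage to its end stop, reaching the same spot on two presses, then turned the wing back and let the pin drop.

**Last checks:** My position marks for the carriage fully in (150 mm) matched the picture. The wing was at its original angle and at its starting height to within about 1 mm. The beaker, wash bottle and tweezers had not moved.

**Not tested or disagreeing:** I judged the lock only from the wing's height and angle and did not pull on the carriage to test it. The wrist camera put the wing 2–3 mm nearer the robot than the top camera did; I aimed between the two, and the grip held.

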